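# Set the guest bathroom's candles in their holders

### The arm

A 7-joint arm with a two-finger parallel gripper is mounted at the origin on the work surface. World frame = base frame: x ahead of the robot, y to its left, z up, the work surface at z = 0. Lengths are in m, angles in degrees, forces in N, time in s.
With the tool pointing down it reaches from about 0.4 to 0.85 m from the base axis. Payload 10.4 kg.
Tool frame: the origin (TCP) lies midway between the tips of the shut fingers; the grasp point (between the pads) lies behind it (bot.pinch_z is the z of the grasp point in the tool frame, in m); z points along the fingers, y is the line along which they close (so a half turn about z gives the same grasp; the last joint's range is limited). The gripper opens to 87 mm and grips with 3 to 60 N. Pads are 19 mm wide; open, the fingers measure 117 mm over their backs; the gripper's body (75 mm by 190 mm) begins 51 mm behind the grasp point.
Start: joints at [-74.92, 19.034, -3.707, 83.658, 1.238, 77.344, -5.071], TCP at [0.176, 0.6, 0.223] pointing down, gripper open.
Joint ranges: [-148.97, 148.97], [-28.65, 121.19], [-84.17, 76.75], [9.2, 138.47], [-72.65, 252.65], [3.7, 117.97], [-149.18, 149.18]. Speed limits (degrees/s): [127.2, 127.2, 159.86, 159.86, 180, 180, 180].

### API

Orientations are given as [roll, pitch, yaw] about the fixed x, y, z axes, in that order (R = Rz(yaw) Ry(pitch) Rx(roll)).
In Python, from bench import bot gives the robot as it stands. The module is installed in compiled form; this text tells all that it offers.
- The arm moves only by the shell command python3 -m handwheel 'ROWS' [FORCE]. ROWS is text: rows parted by semicolons, each of 7 numbers parted by spaces: the turn, a rotation vector about the tool's x, y, z in units of 5 degrees (1.0 is 5 degrees), then the shift along the tool's x, y, z in units of 30 mm (1.0 is 30 mm), then the closure, from -1 (fully open) to 1 (shut). A call has 1 to 20 rows; each row shifts and turns the commanded pose from where the row before left it, along the tool's axes as they then stand; what a row does not reach is not made up. A row lasts 1/12 s, in which the tool goes at most 41.7 mm and 7.16 degrees, less where a joint would pass 70% of its speed; a pose out of reach is approached as far as the arm can. A call is refused whole if a number of a shift passes 1 or a number of a turn 1, either way. A call with a gripper value outside its range is refused whole. The fingers move at their own pace and stop on an object; FORCE is the grip in N (left out, the last holds). Time passes only in rows, so rows that do not move let the fingers close. It gives the time, the measured TCP pose, the force, the opening and the grip force at its end, in the units of the state.
- bot.state(): the state, without advancing time (a new reading comes with each control period).
- bot.grab_frame(name): name is "scene" or "top" or "wrist"; returns a dict with "image" (400x640x3 uint8, red, green, blue), "vfov" (degrees; the focal length in pixels is half the picture's height over the tangent of half this angle, whatever the lens; pixels are square), "cx", "cy" (the principal point, pixels), "xyz" and "attitude" of the camera in the world; the wrist camera has in their place "hand_eye" (4x4, takes a point from camera to tool coordinates, whose origin is the TCP and whose axes are the flange's). Camera axes: x right, y down, z forward; pixel columns grow to the right and rows downward; lengths in m; the calibration is good to about 2 mm. A picture is of the moment at which its call begins: read the wrist's pose just before it. There is no depth.
- bot.hand_in(): hands the job in; it is judged then, once.
The state is a dict: "clock": time; "joint_pos": joint angles; "qvel": joint speeds; "tau": joint torques, N m; "tcp_pos": TCP position; "tcp_rot": TCP orientation; "ft_force": force on the tool from outside, world axes, zero at the start; "wrist_torque": the same for the moment, N m; "width": finger opening in m; "grasp_force": force on a finger pad.
Only numpy, scipy, OpenCV 4.12 (cv2) and the standard library are available. Lean on these libraries where they do the work, as an engineer would, in place of code of your own. Each camera call takes 0.05 s, during which the arm holds its last target. There are 200 camera calls.

### The job

Set each of the four candles upright in the wooden holder made for it: the small tealight in the small cup, the large tealight in the wide dish, the square candle on the square plate with its sides in line with the rim, and the tall round candle on the footed stand, each sitting flat inside the rim. Leave the jar and the nail brush that stand among them where they are.

Things in the scene. Friction and masses are not known exactly. Their poses are not given: they have to be found in the camera images.
- tealight: Small tealight candle: ivory wax in a thin bare aluminium cup, a plain cylinder 38 mm across and 25 mm tall (a 5 mm wick on top is look only), about 30 g. Origin at the centre of its underside, z up; round, so its yaw means nothing. Belongs in small_cup.
- large_tealight: Large tealight candle: the same make, 58 mm across and 28 mm tall, about 70 g. Origin at the centre of its underside, z up; round, so its yaw means nothing. Belongs in wide_dish.
- square_candle: Square block candle of bare ivory wax, 50 x 50 mm and 60 mm tall, about 130 g. Origin at the centre of its underside, z up, x and y square to its side faces. Belongs on square_plate, sides in line with the rim.
- tall_candle: Tall round pillar candle of bare ivory wax, 46 mm across and 90 mm tall, about 130 g. Origin at the centre of its underside, z up; round, so its yaw means nothing. Belongs on footed_stand.
- small_cup: Low round holder of brown turned wood, loose on the counter, 66 mm across and 12 mm high. A round well open at the top: 54 mm across, its flat floor 6 mm above the underside, so the rim stands 6 mm above that floor. Origin at the centre of its underside, z up; round, so its yaw means nothing. 
- wide_dish: Low round holder of the same wood, loose, 100 mm across with a broad rim and 14 mm high. Round well 76 mm across, its flat floor 6 mm above the underside, the rim 8 mm above that floor. Origin at the centre of its underside, z up; round, so its yaw means nothing. 
- square_plate: Low square holder of the same wood, loose, 80 x 80 mm and 12 mm high. Square well 68 x 68 mm, its flat floor 6 mm above the underside, the rim 6 mm above that floor. Origin at the centre of its underside, z up, x and y square to its sides.
- footed_stand: Round candle stand of the same wood, loose: foot 72 mm across, thin turned stem, and on top a shallow cup 78 mm across with its rim 56 mm above the counter. The well in it is 64 mm across, its flat floor 50 mm above the counter, the rim 6 mm above that floor. Origin at the centre of its underside, z up; round, so its yaw means nothing. 
- jar: Not a candle: a closed white ceramic jar with a flat cork lid and a small cork knob, 62 mm across and 80 mm tall over the knob, about 350 g. It stands among the candles and holders and stays where it is. Origin at the centre of its underside, z up; round, so its yaw means nothing. 
- nail_brush: Not a candle: a nail brush lying on its bristles, pale wood back 90 x 40 mm with a ridge on top, 34 mm high, about 90 g. It stays where it is. Origin at the centre of its underside, x along its length, z up.
Mind the look-alikes: they are no part of the job. Leave any blue or pink look-alike of the large_tealight alone.

How it is judged (in metres and radians):
At the end, for the whole second after the job is handed in: Every candle stands at rest in its own holder, underside within 4 mm of the well floor's height, centre within 14 mm of the holder's (any candle flat inside its rim meets this), candle and holder upright to 0.1 rad, the square candle's sides within 0.2 rad of the square plate's, any way round (horizontal distance between tealight and small_cup below 0.014 m and z of tealight in the frame of small_cup between 0.002 and 0.01 m and angle between each of tealight, small_cup, large_tealight, wide_dish, square_candle, square_plate, tall_candle, footed_stand's own z axis and vertical below 0.1 rad and linear speed of each of tealight, large_tealight, square_candle, tall_candle below 0.01 m/s and horizontal distance between large_tealight and wide_dish below 0.014 m and z of large_tealight in the frame of wide_dish between 0.002 and 0.01 m and horizontal distance between square_candle and square_plate below 0.014 m and z of square_candle in the frame of square_plate between 0.002 and 0.01 m and horizontal distance between tall_candle and footed_stand below 0.014 m and z of tall_candle in the frame of footed_stand between 0.046 and 0.054 m and (angle between the x axis of square_candle and the x axis of square_plate, either way round below 0.2 rad or angle between the x axis of square_candle and the y axis of square_plate, either way round below 0.2 rad)); the robot touches nothing.
It fails at once if the jar pushed more than 30 mm or tipped (distance of jar from where it was at the start of the episode above 0.03 m or angle between jar's own z axis and vertical above 0.5 rad).
It fails at once if the nail brush pushed more than 30 mm (distance of nail_brush from where it was at the start of the episode above 0.03 m).
It also fails if it takes over 128 s, if anything falls off the work surface, if the arm or the gripper's body presses on something with over 40 N, if the wrist force passes 120 N, or if a joint passes its speed limit or range.

## Working session

There is one attempt and no reset: what is moved stays moved. The work goes in short steps, Python scripts to look and compute and a shell command to move; the robot and the scene stay as the last step left them, time stands still between calls to the robot, and variables do not carry over. Pictures are saved under pics/ and viewed, at most 14 in all, crops included, and the job is handed in when it is done.

```bash
mkdir -p pics
python3 - <<'E'
from bench import bot
import cv2
for n in("top","scene"):
    f=bot.grab_frame(n); cv2.imwrite(f"pics/{n}0.png",f["image"][:,:,::-1]); print({k:v for k,v in f.items() if k!="image"})
print(bot.state(),bot.pinch_z)
E
```

```text
{'vfov': 52.950649944136444, 'cx': 323.81079061282895, 'cy': 198.7574363068355, 'xyz': array([0.37224917, 0.01636668, 1.0925861 ]), 'attitude': array([-173.88526666,   -2.13111432,  -88.82811639])}
{'vfov': 44.8119142496795, 'cx': 315.8811881497552, 'cy': 192.7033681875323, 'xyz': array([ 0.9874606 , -0.39361431,  1.03511021]), 'attitude': array([-146.67102296,    0.62705759,   53.4200128 ])}
{'clock': 0.1, 'joint_pos': array([-74.91950494,  19.06617563,  -3.70725961,  83.70199176,
         1.23883291,  77.34391096,  -5.07140043]), 'qvel': array([ 0.07991417, -0.08799992, -0.00047352, -0.02558536,  0.09088781,
        0.08864871, -0.00479658]), 'tau': array([ 2.41965048e-03, -6.24539638e+01,  2.51123303e-02, -3.90718281e+01,
       -6.14645309e-02,  3.65561654e-02,  4.03119918e-05]), 'tcp_pos': array([0.17611443, 0.59930293, 0.22185061]), 'tcp_rot': array([-1.79927951e+02,  4.51325979e-03,  1.63625506e+02]), 'ft_force': array([ 0.66451795, -0.07757907, -0.6597627 ]), 'wrist_torque': array([ 0.00184019, -0.04928731, -0.0222228 ]), 'grasp_force': 0.0, 'width': 0.08696683896123787} -0.0187
```

View pics/top0.png

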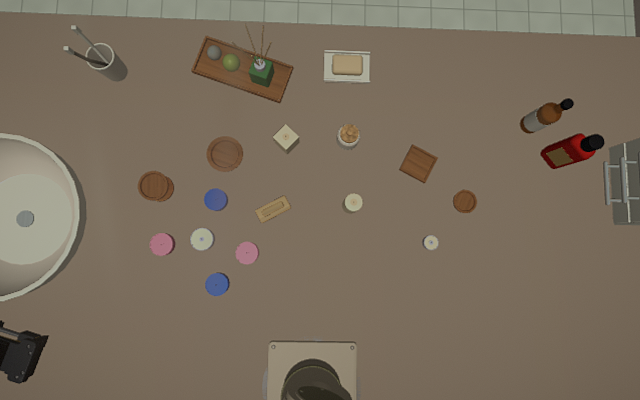

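View pics/scene0.png

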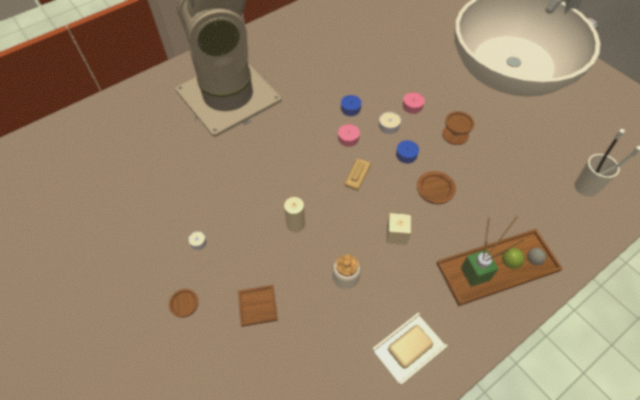

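The top view shows the candles at: tealight (431,242), large tealight (202,239), square (286,138), tall (353,203). The holders are the cup (465,201), plate (418,163), dish (225,154) and stand (154,186). The jar is at (348,135) and the brush at (273,209). The scene view agrees.

```bash
cat > h.py <<'E'
import numpy as np, cv2
from bench import bot
from scipy.spatial.transform import Rotation as R
def pose(f,s=None):
    if "hand_eye" in f:
        T=np.eye(4);T[:3,:3]=R.from_euler('xyz',s["tcp_rot"],degrees=True).as_matrix();T[:3,3]=s["tcp_pos"]
        T=T@np.array(f["hand_eye"]);return T[:3,:3],T[:3,3]
    return R.from_euler('xyz',f["attitude"],degrees=True).as_matrix(),np.array(f["xyz"])
def ray(f,uv,z,s=None):
    M,o=pose(f,s);F=200/np.tan(np.radians(f["vfov"]/2))
    d=M@np.array([(uv[0]-f["cx"])/F,(uv[1]-f["cy"])/F,1]);return o+d*(z-o[2])/d[2]
def blobs(f,kind,amin=60):
    h=cv2.cvtColor(f["image"],cv2.COLOR_RGB2HSV)
    img=f["image"].astype(int);r,g,b=img[...,0],img[...,1],img[...,2]
    if kind=="ivory": m=(r>150)&(g>150)&(b>100)&(r-b<95)&(abs(r-g)<30)
    else: m=(r-b>35)&(r<165)&(r-g>22)
    m=cv2.morphologyEx(m.astype(np.uint8)*255,cv2.MORPH_CLOSE,np.ones((3,3)))
    out=[]
    for c in cv2.findContours(m,cv2.RETR_EXTERNAL,cv2.CHAIN_APPROX_NONE)[0]:
        if cv2.contourArea(c)>amin:
            hull=cv2.convexHull(c);M=cv2.moments(hull);out.append((M['m10']/M['m00'],M['m01']/M['m00'],cv2.contourArea(hull),cv2.boundingRect(c),cv2.minAreaRect(c)))
    return out
E
python3 - <<'E'
from h import *
for n in("top","scene"):
    f=bot.grab_frame(n)
    for k in("ivory","wood"):
        for b in blobs(f,k):
            print(n,k,np.round(b[:3],1),b[3],round(b[4][2]),*[np.round(ray(f,b[:2],z)[:2],3) for z in ((0.025,.06,.09) if k=="ivory" else (.012,.056))])
E
```

```text
top ivory [430.7 242.3 129.5] (424, 236, 14, 14) 72 [ 0.378 -0.309] [ 0.377 -0.298] [ 0.377 -0.289]
top ivory [201.3 238.7 352. ] (191, 228, 22, 22) 90 [0.375 0.298] [0.375 0.289] [0.374 0.281]
top ivory [353.1 201.9 214.5] (345, 194, 17, 17) 90 [ 0.481 -0.1  ] [ 0.477 -0.096] [ 0.474 -0.093]
top ivory [   33.    214.2 10030.5] (0, 133, 79, 168) 90 [0.429 0.733] [0.427 0.71 ] [0.425 0.689]
top ivory [285.3 136.2 314.5] (273, 124, 26, 25) 45 [0.655 0.087] [0.646 0.085] [0.638 0.083]
top ivory [ 346.5   65.5 1344. ] (324, 50, 46, 32) 2 [ 0.861 -0.077] [ 0.845 -0.073] [ 0.832 -0.071]
top wood [272.5 208.7 469.5] (255, 196, 36, 27) 63 [0.459 0.116] [0.455 0.112]
top wood [464.9 200.9 406.5] (454, 189, 23, 24) 0 [ 0.492 -0.409] [ 0.487 -0.392]
top wood [155.  186.1 818. ] (138, 171, 36, 30) 90 [0.512 0.431] [0.506 0.414]
top wood [418.3 163.3 824.5] (400, 145, 38, 38) 27 [ 0.593 -0.28 ] [ 0.584 -0.268]
top wood [224.3 153.5 991.5] (206, 136, 37, 36) 27 [0.606 0.251] [0.596 0.242]
top wood [ 567.7  151.2 1209.5] (540, 133, 56, 36) 69 [ 0.64  -0.704] [ 0.629 -0.674]
top wood [349.1 133.  25
[... 1074 characters left out ...]
7) 90 [0.375 0.301] [0.396 0.277] [0.414 0.257]
scene ivory [ 226.9   96.5 3857. ] (177, 67, 101, 66) 62 [ 0.028 -0.014] [ 0.061 -0.027] [ 0.09  -0.038]
scene ivory [ 528.1   39.7 9293.5] (455, 0, 146, 83) 5 [0.387 0.863] [0.408 0.82 ] [0.426 0.782]
scene ivory [  46.    18.4 2869.5] (0, 0, 125, 51) 69 [-0.64  -0.307] [-0.583 -0.31 ] [-0.535 -0.313]
scene wood [522.8 324.8 758. ] (507, 310, 40, 39) 48 [0.976 0.15 ] [0.977 0.126]
scene wood [595.   81.9 218. ] (583, 75, 26, 16) 81 [0.621 0.888] [0.637 0.833]
scene wood [182.8  65.9 345.5] (172, 55, 21, 24) 73 [-0.178 -0.05 ] [-0.128 -0.065]
scene wood [2.968000e+02 1.991000e+02 2.271035e+05] (0, 0, 640, 400) 90 [ 0.427 -0.051] [ 0.451 -0.066]
```

```bash
python3 -m handwheel '0 0 0.98 0 0 -0.2 -1;0 0 0.98 0 0 -0.2 -1;0 0 0.98 0 0 -0.2 -1;0 0 0.98 0 0 -0.2 -1;0 0 0.98 0 0 -0.2 -1;0 0 0.98 0 0 -0.2 -1;0 0 0.98 0 0 -0.2 -1;0 0 0.98 0 0 -0.2 -1;0 0 0.98 0 0 -0.2 -1;0 0 0.98 0 0 -0.2 -1;0 0 0.98 0 0 -0.2 -1;0 0 0.98 0 0 -0.2 -1;0 0 0.98 0 0 -0.2 -1;0 0 0.98 0 0 -0.2 -1;0 0 0.98 0 0 -0.2 -1;0 0 0 0 0 0 -1;0 0 0 0 0 0 -1'
python3 - <<'E'
from h import *
s=bot.state();f=bot.grab_frame("wrist");print(s["tcp_pos"],s["tcp_rot"],s["joint_pos"]);print({k:v for k,v in f.items() if k!="image"})
M,o=pose(f,s);print(o,M)
for uv in((0,0),(640,0),(640,400),(0,400)):print(ray(f,uv,0.02,s))
E
```

```text
clock: 1.62
tcp_pos: [0.1762, 0.5997, 0.3125]
tcp_rot: [180.0, -0.0, 90.3]
ft_force: [-0.2, 0.6, 0.1]
width: 0.0871
grasp_force: 0.0
[0.17616217 0.59973083 0.3125297 ] [ 1.79994791e+02 -1.68556070e-02  9.02771551e+01] [-82.36989982  17.26047362   5.98088462  75.50950936  -1.77255872
  87.30210405 -76.29646618]
{'vfov': 59.222869636281686, 'cx': 318.5531754980817, 'cy': 197.34840161184934, 'hand_eye': array([[ 3.73390306e-04, -9.62802890e-01, -2.70204468e-01,
         7.43196970e-02],
       [ 9.99999930e-01,  3.52168163e-04,  1.27021419e-04,
         1.68374131e-04],
       [-2.71391778e-05, -2.70204497e-01,  9.62802955e-01,
        -1.62575900e-01],
       [ 0.00000000e+00,  0.00000000e+00,  0.00000000e+00,
         1.00000000e+00]])}
[0.17595649 0.67400257 0.47512747] [[ 9.99986418e-01  4.98530359e-03  1.52022157e-03]
 [ 5.21060116e-03 -9.62869489e-01 -2.69917018e-01]
 [ 1.18156691e-04  2.69921273e-01 -9.62882388e-01]]
[-0.19427589  0.78237706  0.02      ]
[0.54857714 0.7862691  0.02      ]
[0.6933811 0.2119297 0.02     ]
[-0.33174648  0.20671178  0.02      ]
```

```bash
python3 -m handwheel '0 0 0 -0.67 0.9 0 -1;0 0 0 -0.67 0.9 0 -1;0 0 0 -0.67 0.9 0 -1;0 0 0 -0.67 0.9 0 -1;0 0 0 -0.67 0.9 0 -1;0 0 0 -0.67 0.9 0 -1;0 0 0 -0.67 0.9 0 -1;0 0 0 -0.67 0.9 0 -1;0 0 0 -0.67 0.9 0 -1;0 0 0 -0.67 0.9 0 -1;0 0 0 0 0 0 -1;0 0 0 0 0 0 -1;0 0 0 0 0 0 -1'
cat > look.py <<'E'
import sys
from h import *
s=bot.state();f=bot.grab_frame("wrist");cv2.imwrite(f"pics/{sys.argv[1]}.png",f["image"][:,:,::-1])
print(np.round(s["tcp_pos"],4),np.round(s["tcp_rot"],2),np.round(s["joint_pos"],1))
for k in("ivory","wood"):
    for b in blobs(f,k,300):
        print(k,np.round(b[:3],1),b[3],round(b[4][2]),*[np.round(ray(f,b[:2],z,s)[:2],4) for z in ((0.025,.06,.09) if k=="ivory" else (.012,.056))])
E
python3 look.py w1
```

```text
clock: 2.75
tcp_pos: [0.4461, 0.3996, 0.312]
tcp_rot: [-179.9, 0.0, 90.2]
ft_force: [0.2, 0.7, 0.5]
width: 0.0869
grasp_force: 0.0
[0.4461 0.3996 0.312 ] [-1.7995e+02  1.0000e-02  9.0230e+01] [-60.   14.   17.2  80.3  -4.1  86.4 -42.9]
ivory [ 267.   233.4 1472. ] (245, 213, 46, 42) 63 [0.3759 0.2961] [0.3814 0.31  ] [0.3861 0.3218]
wood [  396.7   329.2 16934. ] (183, 303, 457, 47) 0 [0.5664 0.1356] [0.5549 0.1678]
wood [116.  289.6 882. ] (106, 258, 19, 60) 90 [0.1482 0.2014] [0.1765 0.2273]
wood [ 514.7  286.7 1585.5] (498, 257, 34, 61) 84 [0.7351 0.209 ] [0.7076 0.2342]
wood [ 432.8  252.2 4018.5] (361, 226, 134, 45) 89 [0.6096 0.2634] [0.5941 0.2834]
wood [ 372.6  142.8 3547. ] (340, 110, 67, 68) 90 [0.5166 0.4185] [0.5099 0.4237]
wood [3.155000e+02 1.271000e+02 1.619755e+05] (0, 0, 640, 270) 90 [0.4419 0.4383] [0.4423 0.4417]
```

View pics/w1.png

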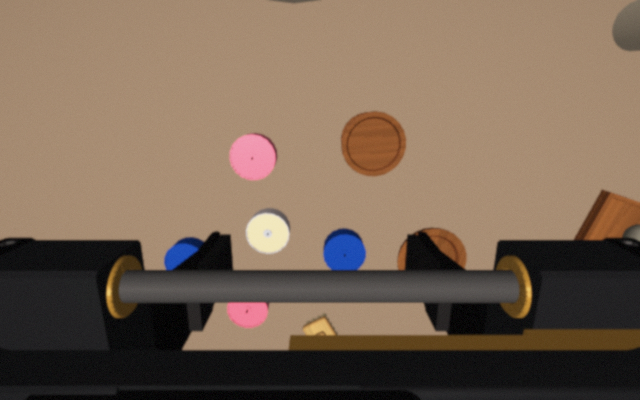

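The stand shows at (373,143), the large tealight at (267,233), and the dish is half hidden behind a finger. Next I grasp the large tealight.

```bash
python3 -m handwheel '0 0 0 -0.85 -0.58 0.5 -1;0 0 0 -0.85 -0.58 0.5 -1;0 0 0 -0.85 -0.58 0.5 -1;0 0 0 -0.85 -0.58 0.5 -1;0 0 0 0 0 1 -1;0 0 0 0 0 1 -1;0 0 0 0 0 1 -1;0 0 0 0 0 1 -1;0 0 0 0 0 1 -1;0 0 0 0 0 1 -1;0 0 0 0 0 0 -1;0 0 0 0 0 0 -1'
```

```text
clock: 3.8
tcp_pos: [0.3759, 0.2972, 0.0721]
tcp_rot: [-179.9, 0.1, 90.3]
ft_force: [0.7, -0.2, 1.6]
width: 0.0873
grasp_force: 0.0
```

```bash
python3 -m handwheel '0 0 0 0 0 0.75 -1;0 0 0 0 0 0.75 -1;0 0 0 0 0 0.53 -1;0 0 0 0 0 0 -1;0 0 0 0 0 0 1;0 0 0 0 0 0 1;0 0 0 0 0 0 1;0 0 0 0 0 0 1;0 0 0 0 0 0 1;0 0 0 0 0 0 1;0 0 0 0 0 0 1;0 0 0 0 0 0 1;0 0 0 0 0 0 1' 20
```

```text
clock: 4.88
tcp_pos: [0.3775, 0.2975, 0.0123]
tcp_rot: [180.0, -0.0, 90.1]
ft_force: [-2.6, -0.2, 6.8]
width: 0.0575
grasp_force: 20.0
```

```bash
python3 -m handwheel '0 0 0 0 0 -0.7 1;0 0 0 0 0 -0.9 1;0 0 0 0 0 -0.9 1;0 0 0 -0.2 0.95 -0.7 1;0 0 0 -0.2 0.95 -0.7 1;0 0 0 -0.2 0.95 -0.7 1;0 0 0 -0.2 0.95 -0.7 1;0 0 0 -0.2 0.95 -0.7 1;0 0 0 -0.2 0.95 -0.7 1;0 0 0 -0.2 0.95 -0.7 1;0 0 0 -0.17 0.95 -0.7 1;0 0 0 0 0 0 1;0 0 0 0 0 0 1;0 0 0 0 0 0 1'; python3 look.py w2
```

```text
clock: 6.05
tcp_pos: [0.6047, 0.2506, 0.2536]
tcp_rot: [-179.9, 0.0, 90.1]
ft_force: [-0.2, 0.4, -1.4]
width: 0.0572
grasp_force: 20.0
[0.6047 0.2506 0.2536] [-1.7991e+02  3.0000e-02  9.0130e+01] [-44.3  23.   24.8  77.1  -9.5  82.  -19.8]
ivory [ 318.8  318.5 4566. ] (242, 302, 153, 34) 90 [0.6054 0.0542] [0.6053 0.0784] [0.6053 0.0992]
ivory [585.7 128.8 330.5] (575, 119, 23, 20) 90 [0.8965 0.2937] [0.8704 0.2965] [0.848  0.2989]
ivory [ 608.5  197.7 7380. ] (555, 100, 85, 164) 29 [0.939  0.2157] [0.9091 0.2255] [0.8834 0.2338]
ivory [2.92900e+02 1.32100e+02 1.40547e+05] (0, 0, 634, 270) 90 [0.5763 0.2894] [0.5788 0.2926] [0.581  0.2953]
wood [ 409.9  339.2 7560. ] (218, 328, 395, 22) 0 [0.728  0.0136] [0.7146 0.0475]
wood [179.2 288.7 766. ] (171, 257, 16, 61) 90 [0.4254 0.0886] [0.445  0.1143]
wood [ 444.   279.2 2121.5] (406, 249, 61, 69) 56 [0.7648 0.1034] [0.7474 0.1275]
wood [ 141.7  235.6 5482. ] (76, 198, 141, 72) 10 [0.3868 0.1617] [0.4106 0.1795]
wood [ 324.3  161.6 4880. ] (286, 121, 79, 78) 2 [0.6111 0.2544] [0.6104 0.2621]
wood [  535.3   164.8 18216.5] (441, 70, 187, 181) 27 [0.8563 0.2514] [0.8289 0.2595]
wood [ 225.4   16.7 2639. ] (178, 0, 88, 41) 90 [0.5069 0.4068] [0.5176 0.3979]
wood [ 104.    28.9 1223. ] (86, 0, 35, 54) 14 [0.3783 0.3948] [0.4029 0.3872]
```

View pics/w2.png

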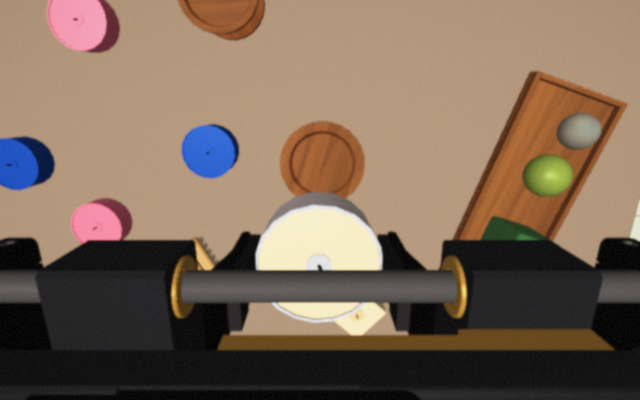

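The dish centres on about (322,162) below the held candle. I'll lower the candle into it.

```bash
python3 -m handwheel '0 0 0 0.06 0.11 0.9 1;0 0 0 0 0 0.9 1;0 0 0 0 0 0.9 1;0 0 0 0 0 0.9 1;0 0 0 0 0 0.9 1;0 0 0 0 0 0.9 1;0 0 0 0 0 0.9 1;0 0 0 0 0 0.5 1;0 0 0 0 0 0.4 1;0 0 0 0 0 0.3 1;0 0 0 0 0 0.2 1;0 0 0 0 0 0 1;0 0 0 0 0 0 1'
```

```text
clock: 7.18
tcp_pos: [0.6089, 0.2526, 0.0243]
tcp_rot: [180.0, -0.0, 90.1]
ft_force: [0.1, 0.8, -0.9]
width: 0.0574
grasp_force: 20.0
```

```bash
python3 -m handwheel '0 0 0 0 0 0.17 1;0 0 0 0 0 0 1;0 0 0 0 0 0 -1;0 0 0 0 0 0 -1;0 0 0 0 0 0 -1;0 0 0 0 0 0 -1;0 0 0 0 0 -0.5 -1;0 0 0 0 0 -0.9 -1;0 0 0 0 0 -0.9 -1;0 0 0 0 0 -0.9 -1;0 0 0 -0.93 0.2 -0.9 -1;0 0 0 -0.93 0.2 -0.9 -1;0 0 0 -0.93 0.2 -0.9 -1;0 0 0 -0.93 0.2 -0.9 -1;0 0 0 -0.93 0.2 -0.9 -1;0 0 0 -0.93 0.2 -0.9 -1;0 0 0 0 0 0 -1;0 0 0 0 0 0 -1;0 0 0 0 0 0 -1'; python3 look.py w3
```

```text
clock: 8.77
tcp_pos: [0.6448, 0.0856, 0.2761]
tcp_rot: [-180.0, -0.0, 90.1]
ft_force: [-0.0, 1.1, -0.9]
width: 0.0868
grasp_force: 0.0
[0.6448 0.0856 0.2761] [-1.7998e+02 -4.0000e-02  9.0140e+01] [-31.9  22.4  28.3  75.9 -10.5  84.3  -4.2]
ivory [ 479.4  248.3 1348.5] (454, 236, 68, 34) 90 [ 0.8498 -0.0228] [ 0.8325 -0.0073] [0.8176 0.0059]
ivory [ 321.6  169.7 2102. ] (290, 139, 64, 62) 43 [0.6485 0.0783] [0.6482 0.0852] [0.648  0.0911]
ivory [ 615.6  190.3 4912.5] (583, 129, 57, 112) 1 [1.0055 0.054 ] [0.975  0.0629] [0.9489 0.0706]
ivory [512.8 102.3 646.5] (499, 88, 29, 30) 11 [0.8652 0.1567] [0.8465 0.1569] [0.8306 0.1572]
ivory [ 625.6  107.2 1230. ] (608, 82, 32, 50) 90 [0.9944 0.1516] [0.9648 0.1523] [0.9395 0.1529]
ivory [ 631.2   48.7 1061. ] (617, 0, 23, 82) 12 [0.9858 0.2135] [0.957  0.2089] [0.9322 0.205 ]
ivory [ 284.2   15.7 1675. ] (256, 0, 57, 37) 90 [0.6078 0.2451] [0.6109 0.2379] [0.6136 0.2317]
wood [  392.8   328.7 17329. ] (183, 303, 457, 47) 90 [ 0.75   -0.1511] [ 0.7392 -0.119 ]
wood [116.4 288.  915.5] (106, 258, 22, 60) 5 [ 0.3709 -0.0883] [ 0.3992 -0.0627]
wood [ 514.7  286.7 1594. ] (498, 257, 34, 61) 84 [ 0.9112 -0.0847] [ 0.8838 -0.0595]
wood [ 175.1  141.3 1664.5] (153, 95, 46, 84) 77 [0.4719 0.11  ] [0.4898 0.1152]
wood [3.02200e+02 1.20200e+02 1.51301e+05] (0, 0, 640, 270) 90 [0.6254 0.1353] [0.6274 0.1378]
```

View pics/w3.png

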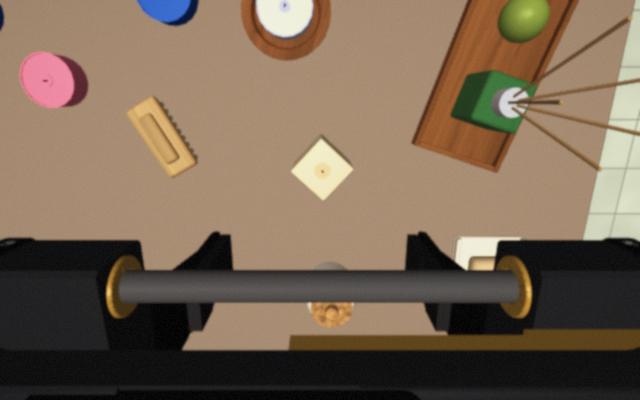

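The large tealight sits in its dish. The square candle is at (322,169), with its edges at about 46° and -44° in the world.

```bash
python3 -m handwheel '0 0 0 0 0.11 0 -1;0 0 0.98 0 0 0.5 -1;0 0 0.98 0 0 0.5 -1;0 0 0.98 0 0 0.5 -1;0 0 0.98 0 0 0.5 -1;0 0 0.98 0 0 0.5 -1;0 0 0.98 0 0 0.5 -1;0 0 0.98 0 0 0.5 -1;0 0 0.98 0 0 0.5 -1;0 0 0.98 0 0 0.5 -1;0 0 0 0 0 0 -1;0 0 0 0 0 0 -1;0 0 0 0 0 0 -1'
```

```text
clock: 9.9
tcp_pos: [0.6485, 0.0856, 0.142]
tcp_rot: [180.0, -0.0, 46.2]
ft_force: [0.1, 0.2, 0.8]
width: 0.0871
grasp_force: 0.0
```

```bash
python3 -m handwheel '0 0 0 0 0 0.8 -1;0 0 0 0 0 0.8 -1;0 0 0 0 0 0.8 -1;0 0 0 0 0 0.8 -1;0 0 0 0 0 0.6 -1;0 0 0 0 0 0.35 -1;0 0 0 0 0 0 -1;0 0 0 0 0 0 1;0 0 0 0 0 0 1;0 0 0 0 0 0 1;0 0 0 0 0 0 1;0 0 0 0 0 0 1;0 0 0 0 0 0 1;0 0 0 0 0 0 1;0 0 0 0 0 0 1;0 0 0 0 0 0 1' 25
```

```text
clock: 11.23
tcp_pos: [0.6485, 0.085, 0.0173]
tcp_rot: [180.0, -0.0, 46.0]
ft_force: [-1.4, -0.0, 3.7]
width: 0.0497
grasp_force: 24.9
```

```bash
python3 -m handwheel '0 0 0 0 0 -0.7 1;0 0 0 0 0 -0.95 1;0 0 0 0 0 -0.95 1;0 0 -0.95 0 0 -1 1;0 0 -0.95 0 0 -1 1;0 0 -0.95 0 0 -1 1;0 0 -0.95 0 0 -1 1;0 0 0 -0.9 0.26 -0.2 1;0 0 0 -0.9 0.26 -0.2 1;0 0 0 -0.9 0.26 -0.2 1;0 0 0 -0.9 0.26 -0.2 1;0 0 0 -0.9 0.26 -0.2 1;0 0 0 -0.9 0.26 -0.2 1;0 0 0 -0.9 0.26 -0.2 1;0 0 0 -0.9 0.26 -0.2 1;0 0 0 -0.9 0.26 -0.2 1;0 0 0 -0.9 0.26 -0.2 1;0 0 0 -0.9 0.26 0 1;0 0 0 -0.9 0.26 0 1;0 0 0 -0.9 0.26 0 1;0 0 0 0 0 0 1';  python3 -m handwheel '0 0 0 0 0 0 1;0 0 0 0 0 0 1';python3 look.py w4
```

```text
clock: 11.4
tcp_pos: [0.6485, 0.0851, 0.0173]
tcp_rot: [180.0, -0.0, 46.0]
ft_force: [-1.4, -0.1, 5.4]
width: 0.0501
grasp_force: 24.9
[0.6485 0.0851 0.0173] [ 1.800e+02 -2.000e-02  4.603e+01] [-34.3  36.   31.1  91.9 -21.   58.  -40.8]
ivory [ 318.4  318.4 4120. ] (255, 302, 127, 34) 90 [0.6256 0.0616] [0.6423 0.079 ] [0.6567 0.0939]
ivory [ 317.8  253.7 4002. ] (251, 238, 133, 32) 90 [0.6501 0.0874] [0.6613 0.099 ] [0.671  0.1089]
ivory [  322.    185.7 16033.5] (218, 137, 216, 95) 4 [0.6747 0.1102] [0.6804 0.1166] [0.6853 0.1221]
ivory [   7.9   62.6 1401.5] (0, 8, 21, 104) 0 [0.6176 0.238 ] [0.6362 0.2155] [0.6521 0.1963]
wood [  420.2   330.8 13116. ] (201, 303, 391, 47) 90 [0.6545 0.0103] [0.6664 0.0439]
wood [ 430.1  279.4 1880.5] (397, 248, 54, 71) 60 [0.6785 0.0311] [0.6841 0.0593]
wood [ 487.7   20.6 4683.5] (430, 0, 148, 60) 90 [0.7755 0.1111] [0.7557 0.1184]
wood [   55.3    83.2 14896.5] (0, 0, 114, 168) 12 [0.6185 0.2265] [0.6398 0.2035]validation failed for argument at $...
```

View pics/w4.png

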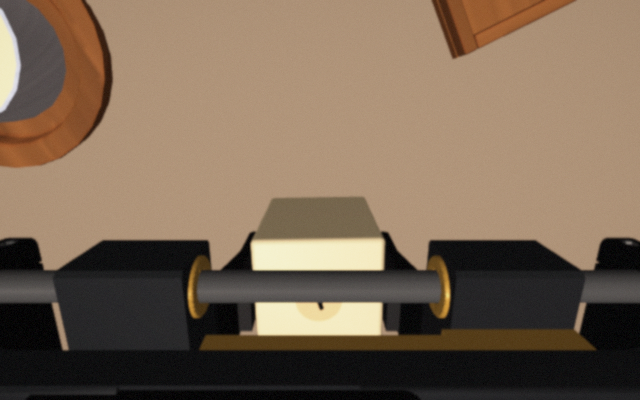

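The call had 21 rows, so it was refused. The candle is held squarely in the fingers, and I'll resend with fewer rows.

```bash
python3 -m handwheel '0 0 0 0 0 -0.7 1;0 0 0 0 0 -0.95 1;0 0 0 0 0 -0.95 1;0 0 -0.95 0 0 -1 1;0 0 -0.95 0 0 -1 1;0 0 -0.95 0 0 -1 1;0 0 -0.95 0 0 -1 1;0 0 0 -0.9 0.26 -0.2 1;0 0 0 -0.9 0.26 -0.2 1;0 0 0 -0.9 0.26 -0.2 1;0 0 0 -0.9 0.26 -0.2 1;0 0 0 -0.9 0.26 -0.2 1;0 0 0 -0.9 0.26 -0.2 1;0 0 0 -0.9 0.26 -0.2 1;0 0 0 -0.9 0.26 -0.2 1;0 0 0 -0.9 0.26 -0.2 1;0 0 0 -0.9 0.26 -0.2 1;0 0 0 -0.9 0.26 0 1;0 0 0 -0.9 0.26 0 1;0 0 0 -0.9 0.26 0 1';  python3 -m handwheel '0 0 0 0 0 0 1;0 0 0 0 0 0 1;0 0 0 0 0 0 1';python3 look.py w5
```

```text
clock: 13.12
tcp_pos: [0.5915, -0.2772, 0.2745]
tcp_rot: [-180.0, -0.0, 65.0]
ft_force: [0.7, -0.7, -1.0]
width: 0.0502
grasp_force: 24.9
clock: 13.37
tcp_pos: [0.5922, -0.2753, 0.2744]
tcp_rot: [-179.9, -0.0, 65.0]
ft_force: [-0.2, 0.4, -2.3]
width: 0.0498
grasp_force: 24.9
[ 0.5922 -0.2753  0.2744] [-1.7994e+02 -3.0000e-02  6.5040e+01] [ -6.7  24.7  39.5  76.  -15.5  84.7   6.7]
ivory [ 318.5  318.5 4144.5] (255, 302, 128, 34) 90 [ 0.5033 -0.4659] [ 0.5135 -0.444 ] [ 0.5223 -0.4252]
ivory [ 318.1  253.4 4084.5] (251, 237, 133, 33) 90 [ 0.5429 -0.3794] [ 0.5497 -0.3648] [ 0.5556 -0.3523]
ivory [  318.5   164.7 83141. ] (80, 43, 488, 225) 0 [ 0.5916 -0.276 ] [ 0.5943 -0.2702] [ 0.5966 -0.2653]
ivory [ 120.5   50.5 2188.5] (95, 23, 52, 58) 63 [ 0.4491 -0.0709] [ 0.4639 -0.0826] [ 0.4766 -0.0925]
wood [ 404.2  338.3 8099. ] (201, 325, 393, 25) 89 [ 0.5956 -0.5542] [ 0.5985 -0.5183]
wood [ 436.2  284.1 1355. ] (419, 253, 32, 66) 73 [ 0.6657 -0.4925] [ 0.6613 -0.4631]
wood [ 320.   164.4 5027. ] (274, 129, 86, 69) 2 [ 0.5924 -0.2786] [ 0.5956 -0.2713]
```

View pics/w5.png

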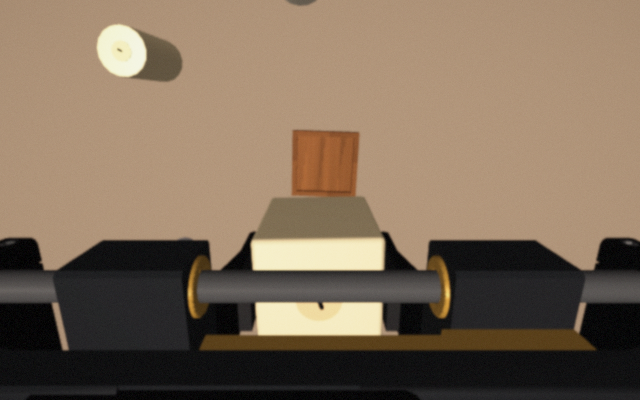

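The plate is at (325,163), skewed about 1.5° in the tool view. I'll lower the candle with that small correction.

```bash
python3 -m handwheel '0 0 0.3 -0.07 0.21 0.9 1;0 0 0 0 0 0.9 1;0 0 0 0 0 0.9 1;0 0 0 0 0 0.9 1;0 0 0 0 0 0.9 1;0 0 0 0 0 0.9 1;0 0 0 0 0 0.8 1;0 0 0 0 0 0.7 1;0 0 0 0 0 0.6 1;0 0 0 0 0 0.4 1;0 0 0 0 0 0.2 1;0 0 0 0 0 0.1 1;0 0 0 0 0 0 1;0 0 0 0 0 0 1;0 0 0 0 0 0 1'
```

```text
clock: 14.67
tcp_pos: [0.5975, -0.2808, 0.0302]
tcp_rot: [179.9, -0.0, 63.5]
ft_force: [-0.0, 0.3, 0.4]
width: 0.0498
grasp_force: 24.9
```

```bash
python3 -m handwheel '0 0 0 0 0 0.21 1;0 0 0 0 0 0 1;0 0 0 0 0 0 1;0 0 0 0 0 0 -1;0 0 0 0 0 0 -1;0 0 0 0 0 0 -1;0 0 0 0 0 0 -1;0 0 0 0 0 -0.4 -1;0 0 0 0 0 -0.9 -1;0 0 0 0 0 -0.9 -1;0 0 0 0 0 -0.9 -1;0 0 -0.88 0 0 -0.9 -1;0 0 -0.88 0 0 -0.9 -1;0 0 -0.88 0 0 -0.9 -1;0 0 -0.88 0 0 -0.9 -1;0 0 -0.88 0 0 -0.9 -1;0 0 -0.88 0 0 0 -1';  python3 -m handwheel '0 0 0 -0.11 -0.92 0 -1;0 0 0 -0.11 -0.92 0 -1;0 0 0 -0.11 -0.92 0 -1;0 0 0 -0.11 -0.92 0 -1;0 0 0 -0.11 -0.92 0 -1;0 0 0 -0.11 -0.92 0 -1;0 0 0 -0.11 -0.92 0 -1;0 0 0 -0.11 -0.92 0 -1;0 0 0 0 0 0 -1;0 0 0 0 0 0 -1;0 0 0 0 0 0 -1';python3 look.py w6
```

```text
clock: 16.08
tcp_pos: [0.5982, -0.282, 0.2579]
tcp_rot: [179.6, 0.2, 90.1]
ft_force: [-0.2, -0.8, 0.9]
width: 0.087
grasp_force: 0.0
clock: 17.0
tcp_pos: [0.3764, -0.3065, 0.2514]
tcp_rot: [179.9, -0.0, 89.9]
ft_force: [-0.6, -0.8, 0.3]
width: 0.0874
grasp_force: 0.0
[ 0.3764 -0.3065  0.2514] [ 1.7992e+02 -2.0000e-02  8.9930e+01] [ -4.3  -1.6  38.  103.4   0.9  77.8  33.4]
ivory [321.3 170.  994.5] (303, 153, 37, 35) 90 [ 0.38   -0.3094] [ 0.3797 -0.3024] [ 0.3794 -0.2965]
ivory [ 541.2  148.7 2571.5] (507, 117, 70, 65) 32 [ 0.6233 -0.2857] [ 0.6011 -0.2809] [ 0.582  -0.2768]
wood [  392.6   328.7 17353. ] (184, 303, 456, 47) 0 [ 0.475  -0.5258] [ 0.4642 -0.4937]
wood [ 514.7  286.7 1589.5] (498, 257, 34, 61) 84 [ 0.6276 -0.4638] [ 0.6001 -0.4385]
wood [115.6 288.2 825.5] (106, 257, 20, 61) 4 [ 0.1175 -0.4652] [ 0.1459 -0.4397]
wood [3.196000e+02 1.313000e+02 1.675805e+05] (0, 0, 640, 271) 90 [ 0.3782 -0.2676] [ 0.378  -0.2638]
```

View pics/w6.png

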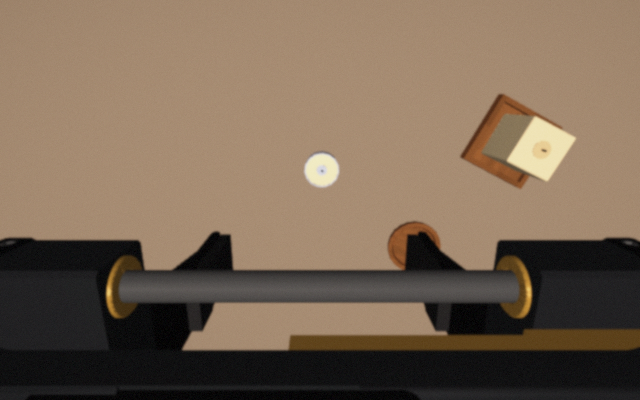

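The square candle is in its plate. The tealight is at (321,170) and the cup at (414,245).

```bash
python3 -m handwheel '0 0 0 -0.1 0.12 0.9 -1;0 0 0 0 0 0.9 -1;0 0 0 0 0 0.9 -1;0 0 0 0 0 0.9 -1;0 0 0 0 0 0.9 -1;0 0 0 0 0 0.9 -1;0 0 0 0 0 0.9 -1;0 0 0 0 0 0.8 -1;0 0 0 0 0 0.6 -1;0 0 0 0 0 0.3 -1;0 0 0 0 0 0 -1;0 0 0 0 0 0 -1;0 0 0 0 0 0 -1' 15; python3 -m handwheel '0 0 0 0 0 0.02 1;0 0 0 0 0 0 1;0 0 0 0 0 0 1;0 0 0 0 0 0 1;0 0 0 0 0 0 1;0 0 0 0 0 0 1;0 0 0 0 0 0 1;0 0 0 0 0 0 1;0 0 0 0 0 0 1;0 0 0 0 0 0 1;0 0 0 0 0 0 1'
```

```text
clock: 18.13
tcp_pos: [0.3805, -0.3101, 0.0117]
tcp_rot: [179.9, 0.0, 89.9]
ft_force: [-0.2, 0.4, 1.0]
width: 0.0868
grasp_force: 0.0
clock: 19.05
tcp_pos: [0.3796, -0.3096, 0.0101]
tcp_rot: [-180.0, -0.0, 89.9]
ft_force: [-0.3, -0.5, 0.3]
width: 0.0374
grasp_force: 15.0
```

```bash
python3 -m handwheel '0 0 0 0 0 -0.6 1;0 0 0 0 0 -0.9 1;0 0 0 0 0 -0.9 1;0 0 0 0 0 -0.9 1;0 0 0 0 0 -0.9 1;0 0 0 -0.66 0.76 -0.75 1;0 0 0 -0.66 0.76 -0.75 1;0 0 0 -0.66 0.76 -0.75 1;0 0 0 -0.66 0.76 -0.75 1;0 0 0 -0.66 0.76 -0.75 1;0 0 0 0 0 0 1;0 0 0 0 0 0 1;0 0 0 0 0 0 1';python3 look.py w7
```

```text
clock: 20.13
tcp_pos: [0.4927, -0.4087, 0.2476]
tcp_rot: [-179.9, -0.0, 89.9]
ft_force: [0.3, 0.5, -0.9]
width: 0.0376
grasp_force: 15.0
[ 0.4927 -0.4087  0.2476] [-1.7991e+02 -4.0000e-02  8.9880e+01] [  5.8  23.7  40.9  80.8 -15.4  81.2  46.6]
ivory [ 565.7  322.2 1087. ] (548, 304, 36, 44) 12 [ 0.8036 -0.6061] [ 0.7754 -0.5814] [ 0.7512 -0.5603]
ivory [ 318.5  319.2 2987. ] (260, 304, 118, 30) 90 [ 0.4921 -0.6015] [ 0.4922 -0.5772] [ 0.4923 -0.5565]
ivory [  73.8  325.8 1325. ] (54, 304, 40, 45) 77 [ 0.1819 -0.611 ] [ 0.2102 -0.5858] [ 0.2344 -0.5643]
ivory [ 318.3  250.  2954.5] (278, 225, 82, 45) 90 [ 0.4921 -0.5072] [ 0.4922 -0.4915] [ 0.4923 -0.478 ]
ivory [3.194000e+02 1.333000e+02 1.693995e+05] (0, 0, 640, 269) 90 [ 0.4935 -0.3703] [ 0.4935 -0.3671] [ 0.4934 -0.3643]
wood [ 385.5  339.4 7543.5] (170, 326, 407, 24) 90 [ 0.5808 -0.6414] [ 0.5711 -0.6075]
wood [ 228.3  280.7 1274.5] (215, 253, 37, 65) 23 [ 0.3786 -0.5548] [ 0.3913 -0.5304]
wood [ 408.1  279.4 1451.5] (387, 247, 36, 71) 70 [ 0.6047 -0.5531] [ 0.5924 -0.529 ]
wood [ 320.5  165.2 2284.5] (294, 138, 54, 55) 36 [ 0.4947 -0.4077] [ 0.4946 -0.3996]
wood [ 407.1   50.3 4594. ] (365, 0, 78, 100) 27 [ 0.5858 -0.2855] [ 0.5756 -0.2909]
```

View pics/w7.png

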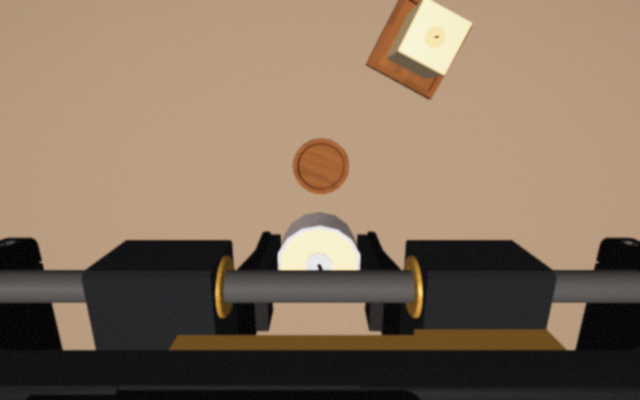

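The cup is at (320,165), practically under the tool.

```bash
python3 -m handwheel '0 0 0 0 0.04 0.9 1;0 0 0 0 0 0.9 1;0 0 0 0 0 0.9 1;0 0 0 0 0 0.9 1;0 0 0 0 0 0.9 1;0 0 0 0 0 0.9 1;0 0 0 0 0 0.8 1;0 0 0 0 0 0.7 1;0 0 0 0 0 0.4 1;0 0 0 0 0 0.2 1;0 0 0 0 0 0 1;0 0 0 0 0 0 1;0 0 0 0 0 0 1'
```

```text
clock: 21.27
tcp_pos: [0.4953, -0.4093, 0.025]
tcp_rot: [179.9, 0.1, 89.9]
ft_force: [-0.7, 0.6, 0.5]
width: 0.0376
grasp_force: 15.0
```

```bash
python3 -m handwheel '0 0 0 0 0 0.25 1;0 0 0 0 0 0 1;0 0 0 0 0 0 1;0 0 0 0 0 0 -1;0 0 0 0 0 0 -1;0 0 0 0 0 0 -1;0 0 0 0 0 0 -1;0 0 0 0 0 0 -1;0 0 0 0 0 -0.5 -1;0 0 0 0 0 -0.9 -1;0 0 0 0 0 -0.9 -1;0 0 0 0 0 -0.9 -1;0 0 0 0 0 -0.9 -1'; python3 -m handwheel '0 0 0 0.88 -0.05 -0.35 -1;0 0 0 0.88 -0.05 -0.35 -1;0 0 0 0.88 -0.05 -0.35 -1;0 0 0 0.88 -0.05 -0.35 -1;0 0 0 0.88 -0.05 -0.35 -1;0 0 0 0.88 -0.05 -0.35 -1;0 0 0 0.88 -0.05 -0.35 -1;0 0 0 0.88 -0.05 -0.35 -1;0 0 0 0.88 -0.05 -0.35 -1;0 0 0 0.88 -0.05 -0.35 -1;0 0 0 0.88 -0.05 0 -1;0 0 0 0.88 -0.05 0 -1;0 0 0 0 0 0 -1;0 0 0 0 0 0 -1;0 0 0 0 0 0 -1';python3 look.py w8
```

```text
clock: 22.35
tcp_pos: [0.4945, -0.409, 0.1416]
tcp_rot: [180.0, 0.0, 89.9]
ft_force: [0.6, -0.1, -0.0]
width: 0.086
grasp_force: 0.0
clock: 23.6
tcp_pos: [0.477, -0.093, 0.2448]
tcp_rot: [179.9, -0.0, 89.9]
ft_force: [0.4, -0.8, 0.1]
width: 0.0869
grasp_force: 0.0
[ 0.477  -0.093   0.2448] [179.95  -0.    89.87] [-25.3  -0.8  31.  103.6   0.4  77.    5.5]
ivory [422.8 326.3 542. ] (403, 313, 44, 22) 90 [ 0.6083 -0.2948] [ 0.5963 -0.2695] [ 0.586  -0.2478]
ivory [ 318.3  181.7 1884.5] (294, 158, 50, 49) 90 [ 0.4771 -0.1079] [ 0.4771 -0.0997] [ 0.4771 -0.0927]
ivory [ 492.9  158.8 2066.5] (468, 133, 56, 58) 29 [ 0.6685 -0.0825] [ 0.651  -0.0766] [ 0.636  -0.0716]
ivory [ 631.3  176.6 1078. ] (617, 116, 23, 94) 90 [ 0.825  -0.1028] [ 0.7932 -0.0951] [ 0.7659 -0.0885]
wood [  391.1   328.8 17177.5] (184, 302, 456, 48) 0 [ 0.5716 -0.3078] [ 0.5611 -0.2757]
wood [115.6 288.4 824. ] (106, 258, 20, 60) 4 [ 0.2219 -0.248 ] [ 0.2503 -0.2225]
wood [ 514.8  286.8 1580. ] (498, 257, 34, 61) 84 [ 0.7239 -0.247 ] [ 0.6964 -0.2216]
wood [3.19600e+02 1.31100e+02 1.67297e+05] (0, 0, 640, 270) 90 [ 0.4786 -0.0533] [ 0.4785 -0.0495]
```

```bash
python3 -m handwheel '0 0 0 0 0 0.9 -1;0 0 0 0 0 0.9 -1;0 0 0 0 0 0.9 -1;0 0 0 0 0 0.9 -1;0 0 0 0 0 0.9 -1;0 0 0 0 0 0.9 -1;0 0 0 0 0 0.7 -1;0 0 0 0 0 0.4 -1;0 0 0 0 0 0 -1;0 0 0 0 0 0 -1;0 0 0 0 0 0 1;0 0 0 0 0 0 1;0 0 0 0 0 0 1;0 0 0 0 0 0 1;0 0 0 0 0 0 1;0 0 0 0 0 0 1;0 0 0 0 0 0 1;0 0 0 0 0 0 1;0 0 0 0 0 0 1;0 0 0 0 0 0 1' 25
```

```text
clock: 25.32
tcp_pos: [0.4771, -0.0919, 0.0492]
tcp_rot: [-180.0, -0.0, 89.9]
ft_force: [-1.1, 0.1, 2.4]
width: 0.0453
grasp_force: 25.0
```

```bash
python3 -m handwheel '0 0 0 0 0 -0.6 1;0 0 0 0 0 -0.9 1;0 0 0 0 0 -0.9 1;0 0 0 0 0 -0.9 1;0 0 0 0.3 0 -0.9 1;0 0 0 0.6 0 -0.9 1;0 0 0 0.9 0 -0.9 1;0 0 0 0.9 0.1 -0.9 1;0 0 0 0.9 0.1 -0.6 1;0 0 0 0.9 0.1 -0.6 1;0 0 0 0.9 0.1 0 1;0 0 0 0.9 0.1 0 1;0 0 0 0.9 0.1 0 1;0 0 0 0.9 0.1 0 1;0 0 0 0.9 0.1 0 1;0 0 0 0.9 0.1 0 1;0 0 0 0.9 0.1 0 1;0 0 0 0.9 0.1 0 1;0 0 0 0.9 0 0 1;0 0 0 0.9 0 0 1'; python3 -m handwheel '0 0 0 0.9 0 0 1;0 0 0 0.9 0 0 1;0 0 0 0 0 0 1;0 0 0 0 0 0 1;0 0 0 0 0 0 1';python3 look.py w9
```

```text
clock: 26.98
tcp_pos: [0.5105, 0.3141, 0.2915]
tcp_rot: [-180.0, 0.0, 89.9]
ft_force: [0.3, -1.1, -1.6]
width: 0.0456
grasp_force: 25.0
clock: 27.4
tcp_pos: [0.5109, 0.3662, 0.2916]
tcp_rot: [-180.0, 0.1, 89.9]
ft_force: [0.4, -0.9, -1.1]
width: 0.0455
grasp_force: 25.0
[0.5109 0.3662 0.2916] [-1.7998e+02  7.0000e-02  8.9890e+01] [-49.3  18.   12.5  77.4  -3.8  85.  -37.2]
ivory [ 64.8 325.3 500. ] (55, 304, 21, 44) 78 [0.1524 0.1325] [0.1817 0.1577] [0.2067 0.1792]
ivory [ 321.6  318.  3507.5] (262, 302, 116, 34) 90 [0.515 0.144] [0.5147 0.1682] [0.5144 0.1889]
ivory [ 317.7  258.7 1751. ] (269, 244, 98, 26) 90 [0.5097 0.2348] [0.5098 0.2516] [0.5099 0.266 ]
ivory [402.  243.5 795. ] (384, 227, 34, 38) 45 [0.6206 0.2564] [0.6117 0.2715] [0.604  0.2843]
ivory [3.07300e+02 1.28500e+02 1.56332e+05] (0, 0, 640, 269) 90 [0.4976 0.4056] [0.4987 0.4085] [0.4996 0.4109]
wood [ 390.2  340.1 6874.5] (189, 330, 395, 20) 90 [0.6162 0.0974] [0.6058 0.1316]
wood [205.7 286.9 821. ] (197, 257, 19, 61) 5 [0.352  0.1854] [0.3678 0.2108]
wood [  499.3   235.5 26037. ] (356, 166, 284, 152) 77 [0.7541 0.2624] [0.73   0.2801]
wood [ 318.6  114.2 3724.5] (284, 79, 70, 71) 63 [0.5111 0.4218] [0.5111 0.4237]
```

View pics/w9.png

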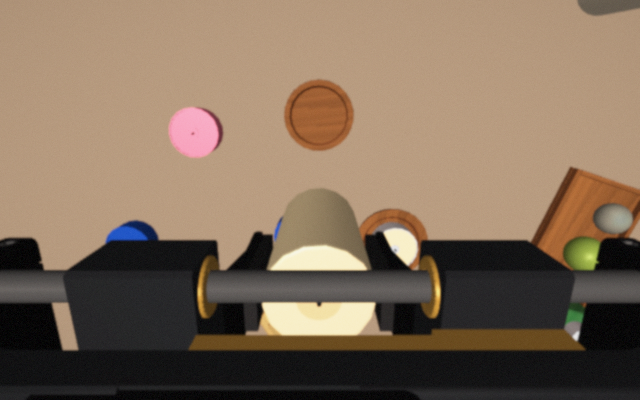

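The stand is at (319,114), in line with the tool, 57 mm further in +y.

```bash
python3 -m handwheel '0 0 0 0.5 0 0 1;0 0 0 0.7 0 0 1;0 0 0 0.7 0 0.3 1;0 0 0 0 0 0.8 1;0 0 0 0 0 0.8 1;0 0 0 0 0 0.8 1;0 0 0 0 0 0.8 1;0 0 0 0 0 0.8 1;0 0 0 0 0 0.7 1;0 0 0 0 0 0.5 1;0 0 0 0 0 0.4 1;0 0 0 0 0 0.2 1;0 0 0 0 0 0 1;0 0 0 0 0 0 1;0 0 0 0 0 0 1'
```

```text
clock: 28.7
tcp_pos: [0.5114, 0.4243, 0.1105]
tcp_rot: [179.9, -0.1, 89.9]
ft_force: [0.2, 0.2, -0.4]
width: 0.0456
grasp_force: 25.0
```

```bash
python3 -m handwheel '0 0 0 0 0 0.15 1;0 0 0 0 0 0.17 1;0 0 0 0 0 0 1;0 0 0 0 0 0 1;0 0 0 0 0 0 -1;0 0 0 0 0 0 -1;0 0 0 0 0 0 -1;0 0 0 0 0 0 -1;0 0 0 0 0 0 -1;0 0 0 0 0 -0.4 -1;0 0 0 0 0 -0.8 -1;0 0 0 0 0 -0.8 -1;0 0 0 0 0 -0.8 -1;0 0 0 0 0 -0.8 -1;0 0 0 0 0 -0.8 -1'; python3 -m handwheel '0 0 0 0.3 -0.8 -0.2 -1;0 0 0 0.3 -0.8 -0.2 -1;0 0 0 0.3 -0.8 -0.2 -1;0 0 0 0.3 -0.8 -0.2 -1;0 0 0 0.3 -0.8 -0.2 -1;0 0 0 0.3 -0.8 -0.2 -1;0 0 0 0.3 -0.8 -0.2 -1;0 0 0 0.3 -0.8 -0.2 -1;0 0 0 0 0 0 -1;0 0 0 0 0 0 -1;0 0 0 0 0 0 -1'
python3 - <<'E'
from h import *
f=bot.grab_frame("top");g=bot.grab_frame("scene")
a=cv2.resize(f["image"][90:290,120:500],None,fx=1.55,fy=1.55,interpolation=cv2.INTER_CUBIC)
b=cv2.resize(g["image"][70:340,140:500],None,fx=1.05,fy=1.05)
o=np.zeros((a.shape[0]+b.shape[0],max(a.shape[1],b.shape[1]),3),np.uint8);o[:a.shape[0],:a.shape[1]]=a;o[a.shape[0]:,:b.shape[1]]=b
cv2.imwrite("pics/end.png",o[...,::-1]);print(o.shape)
for k in("ivory","wood"):
  for x in blobs(f,k): print(k,np.round(x[:3],1),round(x[4][2]),*[np.round(ray(f,x[:2],z)[:2],3) for z in (.012,.034,.056,.066,.14)])
E
```

```text
clock: 29.95
tcp_pos: [0.5108, 0.4239, 0.234]
tcp_rot: [180.0, -0.0, 89.9]
ft_force: [-0.0, -0.1, 0.5]
width: 0.0868
grasp_force: 0.0
clock: 30.87
tcp_pos: [0.3195, 0.4959, 0.2802]
tcp_rot: [180.0, -0.0, 89.9]
ft_force: [-0.0, 0.0, -0.4]
width: 0.087
grasp_force: 0.0
(594, 589, 3)
ivory [ 46.3 250.3  81. ] 6 [0.336 0.699] [0.337 0.685] [0.338 0.671] [0.338 0.665] [0.34  0.618]
ivory [ 28.6 247.1 174. ] 90 [0.344 0.745] [0.344 0.73 ] [0.345 0.715] [0.345 0.708] [0.347 0.659]
ivory [467.2 200.1 119.5] 90 [ 0.495 -0.415] [ 0.492 -0.406] [ 0.49  -0.397] [ 0.489 -0.393] [ 0.48  -0.364]
ivory [138.1 180.4 250. ] 90 [0.526 0.477] [0.523 0.467] [0.52  0.458] [0.518 0.454] [0.508 0.422]
ivory [424.  159.  300.5] 27 [ 0.606 -0.296] [ 0.601 -0.29 ] [ 0.597 -0.283] [ 0.594 -0.281] [ 0.578 -0.259]
ivory [222.2 151.7 313. ] 90 [0.611 0.257] [0.606 0.252] [0.601 0.248] [0.599 0.245] [0.583 0.229]
ivory [  35.7  202.2 8355. ] 90 [0.461 0.738] [0.459 0.723] [0.458 0.708] [0.457 0.702] [0.451 0.652]
ivory [ 346.5   65.5 1343.5] 2 [ 0.867 -0.078] [ 0.857 -0.076] [ 0.847 -0.074] [ 0.843 -0.073] [ 0.809 
[... 243 characters left out ...]
511 0.428] [0.508 0.42 ] [0.505 0.411] [0.504 0.407] [0.494 0.379]
wood [418.3 163.4 820. ] 28 [ 0.593 -0.28 ] [ 0.589 -0.274] [ 0.584 -0.268] [ 0.582 -0.265] [ 0.567 -0.245]
wood [224.4 153.5 986. ] 27 [0.606 0.251] [0.601 0.246] [0.596 0.242] [0.594 0.239] [0.578 0.223]
wood [ 567.7  151.2 1206. ] 70 [ 0.64  -0.704] [ 0.635 -0.689] [ 0.629 -0.674] [ 0.627 -0.668] [ 0.608 -0.618]
wood [349.1 133.  255. ] 18 [ 0.673 -0.088] [ 0.667 -0.085] [ 0.661 -0.083] [ 0.658 -0.082] [ 0.638 -0.075]
wood [549.6 113.2 385.5] 68 [ 0.748 -0.656] [ 0.74  -0.643] [ 0.733 -0.629] [ 0.729 -0.623] [ 0.704 -0.577]
wood [ 241.9   68.6 3674.5] 19 [0.848 0.214] [0.838 0.21 ] [0.828 0.206] [0.824 0.204] [0.791 0.191]
```

View pics/end.png

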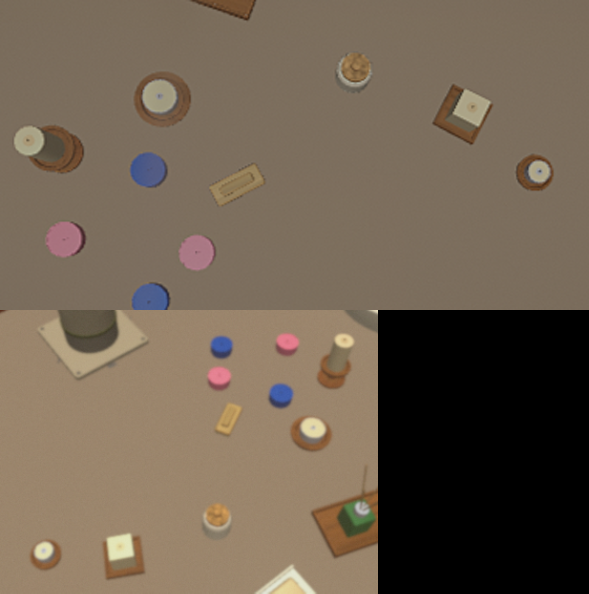

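The final views show all four candles upright and centred in their holders to within about 2 mm. The jar and brush have not moved.

```bash
python3 -c "
from bench import bot
print(bot.hand_in())"
```

```text
the job is handed in; nothing more can be done
None
```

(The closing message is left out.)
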